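Pop open the handleless cupboard

ROBOT

A 6-joint arm with a two-finger parallel gripper is mounted at the origin on a cart in front of the work surface, level with it; the furniture and walls round the work are solid. World frame = base frame: x ahead of the robot, y to its left, z up, the work surface at z = 0. Lengths are in m, angles in rad, forces in N, time in s.
With the tool pointing down it reaches from about 0.375 to 0.9 m from the base axis. Payload 3.1 kg.
Tool frame: the origin (TCP) lies where the fingers leave the gripper's body, on its centre line; the fingertips stand 73 mm ahead of it and the grasp point (between the pads) lies 54 mm ahead of it; z points along the fingers, y is the line along which they close (so a half turn about z gives the same grasp; the last joint's range is limited). The gripper opens to 85 mm and grips with 20 to 120 N. Pads are 22 mm wide; open, the fingers measure 114 mm over their backs; the gripper's body (76 mm by 85 mm) begins 54 mm behind the grasp point. The pads swing forward as they close: fully open they stand 13 mm farther back than shut.
Start: joints at [1.135, 0.527, 1.433, -0, 1.181, -0.178], TCP at [0.159, 0.604, 0.304] pointing down, gripper open.
Joint ranges: [-3.08, 3.08], [-0.75, 2.2], [0.22, 2.44], [-1.43, 4.57], [0, 2.65], [-2.85, 2.85]. Speed limits (rad/s): [2.79, 2.79, 3.14, 3.14, 3.14, 3.14].

INTERFACE

Orientations are given as a unit quaternion [x, y, z, w].
In Python, from station import manip gives the robot as it stands.
- The arm moves only by the shell command python3 -m crank 'ROWS' [FORCE]. ROWS is JSON, a list of rows, each an object with "dp": the shift along the tool's x, y, z normalised to -1 to 1, where 1 is 50 cm, a list of three; "delta_rot": the turn, a rotation vector about the tool's x, y, z normalised to -1 to 1, where 1 is 2 pi rad, a list of three; "fingers": the opening, from -1 (shut) to 1 (fully open). A call has 1 to 12 rows; each row shifts and turns the commanded pose from where the row before left it, along the tool's axes as they then stand; what a row does not reach is not made up. A row lasts 1/12 s, in which the tool goes at most 41.7 mm and 7.16 degrees, less where a joint would pass 70% of its speed; a pose out of reach is approached as far as the arm can. A call with a number of a shift or a turn outside -1 to 1 is refused whole. A call with a gripper value outside its range is refused whole. The fingers move at their own pace and stop on an object; FORCE is the grip in N (left out, the last holds). Time passes only in rows, so rows that do not move let the fingers close. It gives the time, the measured TCP pose, the force, the opening and the grip force at its end, in the units of the state.
- manip.sense(): the state, without advancing time (a new reading comes with each control period).
- manip.snapshot(name): name is "scene" or "top" or "wrist"; returns (picture, depth): 384x512x3 uint8, red, green, blue; 384x512 float32, m along the optical axis (not along the pixel's ray), 0 where there is no reading.
- manip.camera_model(name): a dict with "fx", "fy", "cx", "cy" (pixels), "k1" (the pictures are not rectified: a ray, as slopes to the right and down, at radius r is drawn at 1 + k1 r^2 times it, then the intrinsics apply), "origin" and "attitude" of the camera in the world. Camera axes: x right, y up, looking along -z (the intrinsics and any distortion apply to the point x, -y, -z); pixel columns grow to the right and rows downward; lengths in m; the calibration is good to about 2 mm. A picture is of the moment at which its call begins: read the wrist's pose just before it. camera_model takes no time and is no camera call; for the wrist camera it gives the pose at the moment of the call.
- manip.sign_off(): hands the job in; it is judged then, once.
The state is a dict: "t": time; "q": joint angles; "qd": joint speeds; "tau": joint torques, N m; "tcp_pos": TCP position; "tool_rot": TCP orientation; "force": force on the tool from outside, world axes, zero at the start; "ft_torque": the same for the moment, N m; "finger_gap": opening from 0.0 (shut) to 1.0 (fully open); "gripper_force": force on a finger pad.
Only numpy, scipy, OpenCV 4.12 (cv2) and the standard library are available. Lean on these libraries where they do the work, as an engineer would, in place of code of your own. Each camera call takes 0.05 s, during which the arm holds its last target. There are 200 camera calls.

TASK

Open the lower of the two white handleless cupboards on the worktop. Press its door gently inwards at the round steel touch plate until the push-to-open catch lets go, take the finger away so that the door springs ajar, then push the door wide open from its inner side with the outside of the fingers, about square to the cupboard. Nothing is to be gripped or lifted; leave the taller cupboard shut and the things standing about where they are.

Things in the scene. Friction and masses are not known exactly. Their poses are not given: they have to be found in the camera images.
- low_cupboard: The lower cupboard, fixed: white box 160 deep x 200 wide x 160 high, closed on top, jars inside. Origin at the centre of its underside; own -x points out of the front, +y to the left seen from the robot. Its 14 mm door panel, 196 wide, from 3 to 157 mm high, hangs before the front; shut, its outer face is 102 mm before the origin. The catch holds the shut door against pulling.
- low_door (a joint): Lower cupboard's door angle (rad): 0 shut and held by its catch, grows as it opens towards the robot, at most 1.9. Hinge at the right. Pushing the touch plate 4 to 6 mm inwards (about 4 N; a mere tap does nothing) trips the catch (hard stop at -0.045 rad, 7 mm); as the finger withdraws, a spring swings the door out slowly (about a second) to about 0.5 rad. Beyond, it turns lightly and stays put.
- low_touch (a point): Centre of the face of the round steel touch plate (28 mm across, 2 mm proud) on the lower cupboard's door: 160 mm from the hinge, near the free edge, 125 mm above the worktop, 35 mm below the cupboard's top. Moves with the door; its own -x axis points out of the door's front face, +y from the hinge to the free edge.
- low_hinge (a point): On the vertical hinge axis of the lower cupboard's door, at half height (80 mm above the worktop), in the plane of the door's inner face. Turns with the door: own +y runs along the inner face from the hinge to the free edge (196 mm long), -x towards the door's outer face, +x away from its inner face.
- tall_cupboard: The taller cupboard, fixed: the same build, 160 deep x 200 wide x 240 high, with its own touch plate. Origin at the centre of its underside. Must stay shut.
- tall_door (a joint): Angle of the taller cupboard's door (rad), 0 shut, as low_door. Leave it at 0.
- garlic: Loose garlic bulb, 56 across and high, between the cupboards. Origin at its underside.
- lemon: Loose lemon, 72x57x58, between the cupboards, behind the garlic. Origin at its underside.
- pepper_mill: Loose wooden pepper mill, 58 across, 150 high, left of the cupboards. Origin at its underside.
- mug: Loose two-tone mug, 101 high, 116 long with its handle, left of the cupboards. Origin at its underside.
- honey_jar: Loose glass jar with dark lid, 63 across, 94 high, to the right in front. Origin at its underside.
- salt_pot: Loose round wooden pot, 92 across, 70 high, right of the cupboards. Origin at its underside.

How it is judged:
By the outcome, as a careful person would: the job done as asked, in the order asked, and still so for the second after the job is handed in, with the robot touching nothing.
It also fails if it takes over 51 s, if anything falls off the work surface, if the arm or the gripper's body presses on something with over 40 N, if the wrist force passes 120 N, or if a joint passes its speed limit or range.

## Working session

There is one attempt and no reset: what is moved stays moved. The work goes in short steps, Python scripts to look and compute and a shell command to move; the robot and the scene stay as the last step left them, time stands still between calls to the robot, and variables do not carry over. Pictures are saved under pics/ and viewed, at most 10 in all, crops included, and the job is handed in when it is done.

```bash
mkdir -p pics; cat > h.py <<'E'
import numpy as np, cv2
from station import manip
from scipy.spatial.transform import Rotation as R
def att(a):
    a=np.array(a,float)
    return a if a.shape==(3,3) else R.from_quat(a).as_matrix()
def snap(cam,name):
    m=manip.camera_model(cam); p,d=manip.snapshot(cam)
    cv2.imwrite(f'pics/{name}.png',p[:,:,::-1]); np.savez(f'pics/{name}.npz',d=d,p=p,o=m['origin'],A=att(m['attitude']),K=[m[k] for k in('fx','fy','cx','cy','k1')])
def world(name):
    z=np.load(f'pics/{name}.npz'); fx,fy,cx,cy,k1=z['K']; d=z['d']
    v,u=np.mgrid[:384,:512].astype(np.float64)
    pts=np.stack([u,v],-1).reshape(-1,1,2)
    n=cv2.undistortPoints(pts,np.array([[fx,0,cx],[0,fy,cy],[0,0,1.]]),np.array([k1,0,0,0.])).reshape(384,512,2)
    c=np.stack([n[...,0]*d,-n[...,1]*d,-d],-1)
    w=c@z['A'].T+z['o']; w[d==0]=np.nan
    return w
E
python3 - <<'E'
from h import *
snap('scene','s0'); snap('top','t0')
a,b=cv2.imread('pics/s0.png'),cv2.imread('pics/t0.png')
cv2.imwrite('pics/both.png',cv2.resize(np.vstack([a,b]),(400,600)))
s=manip.sense();print({k:np.round(v,3) for k,v in s.items()})
for c in('scene','top'):print(manip.camera_model(c))
E
```

```text
{'t': np.float64(0.1), 'q': array([ 1.135,  0.528,  1.434, -0.   ,  1.181, -0.178]), 'qd': array([-0.   , -0.   , -0.002, -0.001,  0.001,  0.002]), 'tau': array([-0.0000e+00, -4.4330e+01, -1.7859e+01, -0.0000e+00,  4.0000e-03,
       -0.0000e+00]), 'tcp_pos': array([0.159, 0.604, 0.303]), 'tool_rot': array([ 0.129,  0.992, -0.001, -0.   ]), 'force': array([ 0.008, -0.611,  0.156]), 'ft_torque': array([ 0.043, -0.075,  0.01 ]), 'gripper_force': np.float64(0.0), 'finger_gap': np.float64(1.001)}
{'fx': 470.53064345706537, 'fy': 470.53064345706537, 'cx': 254.29201326469376, 'cy': 193.27347646858397, 'k1': -0.14876588908476787, 'origin': array([-0.89856748, -0.89854627,  1.14625625]), 'attitude': array([ 0.43338794, -0.22974472, -0.41802588,  0.76462188])}
{'fx': 424.8931650040948, 'fy': 424.8931650040948, 'cx': 253.47201184590094, 'cy': 190.2351318565577, 'k1': 0.00896229763981011, 'origin': array([-0.08571715, -0.00286926,  1.40589534]), 'attitude': array([ 0.15570257, -0.14590103, -0.68637748,  0.69523776])}
```

View pics/s0.png

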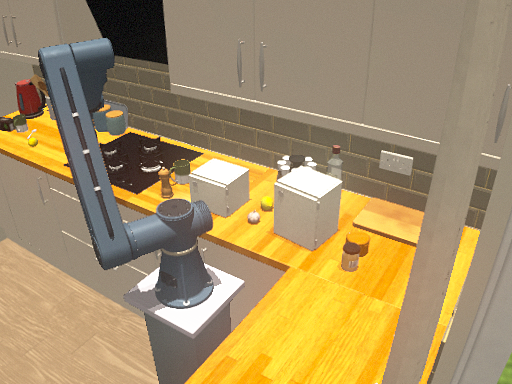

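View pics/t0.png

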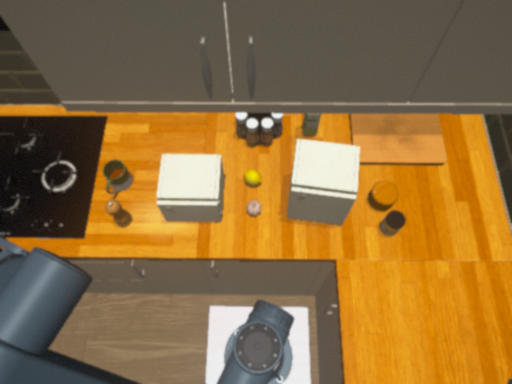

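The scene picture shows the lower cupboard at about (220,187) and the taller one at (308,205). In the top picture the low one is at about (190,185) and the tall one at (325,180). The garlic (253,208) and lemon (252,178) stand between them, and the mill and mug are to the left of the low one.

```bash
python3 - <<'E'
from h import *
w=world('t0'); 
for nm,(u0,u1),h in(('low',(150,232),.16),('tall',(280,368),.24)):
    s=w[140:230,u0:u1].reshape(-1,3)
    m=abs(s[:,2]-h)<.012; t=s[m]
    print(nm,m.sum(),'z',np.median(t[:,2]))
    r=cv2.minAreaRect(t[:,:2].astype(np.float32)); print(r, np.round(cv2.boxPoints(r),3).tolist())
    # front face points
    f=s[(s[:,2]>.03)&(s[:,2]<h-.02)]
    print('front',len(f),np.round(np.polyfit(f[:,1],f[:,0],1),4),np.round(f.mean(0),3), f[:,1].min(),f[:,1].max())
for nm,u,v in(('garlic',253,208),('lemon',252,178),('mill',112,208),('mug',114,170),('honey',393,220),('salt',383,193)):
    print(nm,np.round(np.nanmedian(w[v-2:v+3,u-2:u+3].reshape(-1,3),0),3))
w=world('s0')
s=w[155:220,185:255].reshape(-1,3); n=np.isfinite(s[:,2]);s=s[n]
t=s[abs(s[:,2]-.16)<.01]; r=cv2.minAreaRect(t[:,:2].astype(np.float32)); print('scene low',r)
z=np.load('pics/t0.npz')['p'];y=np.load('pics/s0.npz')['p']
cv2.imwrite('pics/c0.png',np.hstack([cv2.resize(z[140:240,140:240,::-1],(400,400)),cv2.resize(y[145:225,185:265,::-1],(400,400))]))
E
```

```text
low 3022 z 0.15951462211188372
((0.5246949195861816, 0.23225927352905273), (0.20067298412322998, 0.1845858097076416), 89.7415771484375) [[0.4320000112056732, 0.13199999928474426], [0.6169999837875366, 0.13199999928474426], [0.6169999837875366, 0.3319999873638153], [0.43299999833106995, 0.3330000042915344]]
front 892 [-0.3061  0.517 ] [0.452 0.213 0.088] 0.13099660973302915 0.33034589557179594
tall 3370 z 0.23956042794171295
((0.5277280211448669, -0.20362067222595215), (0.20025385916233063, 0.18710578978061676), 82.33341217041016) [[0.421999990940094, -0.28999999165534973], [0.6069999933242798, -0.3149999976158142], [0.6340000033378601, -0.11699999868869781], [0.4480000138282776, -0.09200000017881393]]
front 1468 [0.1645 0.4734] [ 0.442 -0.189  0.131] -0.29350357868250443 -0.09453559258140991
garlic [0.472 0.022 0.041]
lemon [0.583 0.027 0.052]
mill [0.429 0.477 0.137]
mug [0.615 0.528 0.039]
honey [ 0.414 -0.437  0.093]
salt [ 0.521 -0.424  0.07 ]
scene low ((0.5267071723937988, 0.23187442123889923), (0.1962730437517166, 0.21121130883693695), 0.47898605465888977)
```

View pics/c0.png

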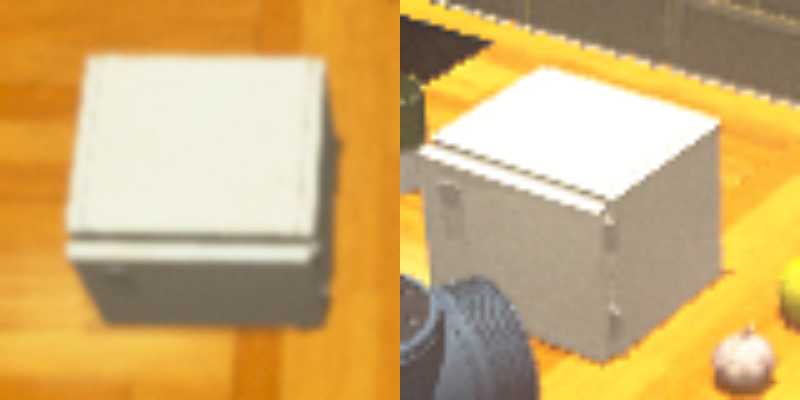

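The crop shows the door slab on the front, its touch plate high on the left (crop pixels (120,270) and (450,195)), and the hinges on the right. That fits the description. Next I refine the yaw and work out the approach.

```bash
cat >> h.py <<'E'
def togo(tip,tilt,yaw=0.,L=.073):
    "shift (tool axes now) & rotvec to bring the fingertip centre to tip, tilted tip-forward by tilt, in crank units"
    s=manip.sense(); Rn=R.from_quat(s['tool_rot'])
    Rt=R.from_euler('z',yaw)*R.from_matrix(np.diag([-1.,1,-1]))*R.from_euler('y',-tilt)
    rv=(Rn.inv()*Rt).as_rotvec(); tcp=np.array(tip)-Rt.apply([0,0,L])
    print('t',round(s['t'],2),'tcp',s['tcp_pos'].round(4),'F',np.round(s['force'],1),'-> tcp',tcp.round(4),'dp',(Rn.inv().apply(tcp-s['tcp_pos'])/.5).round(4),'after turn',(Rt.inv().apply(tcp-s['tcp_pos'])/.5).round(4),'rot',(rv/2/np.pi).round(4))
E
python3 - <<'E'
from h import *
for nm,c in(('t0',(150,232,140,230)),('s0',(185,255,155,225))):
    w=world(nm); s=w[c[2]:c[3],c[0]:c[1]].reshape(-1,3); s=s[np.isfinite(s[:,2])]
    f=s[(s[:,2]>.04)&(s[:,2]<.145)&(s[:,1]>.15)&(s[:,1]<.315)&(s[:,0]<.46)&(s[:,0]>.41)]
    p=np.polyfit(f[:,1],f[:,0],1); p=np.polyfit(*(f[abs(np.polyval(p,f[:,1])-f[:,0])<.005][:,[1,0]].T),1)
    print(nm,len(f),p,'x at .232',np.polyval(p,.232))
    t=s[abs(s[:,2]-.16)<.008]
    print('top y',np.percentile(t[:,1],[.5,99.5]),'x',np.percentile(t[:,0],[.5,99.5]))
togo([.36,.294,.125],np.radians(20))
togo([.36,.294,.26],np.radians(20))
E
```

```text
t0 575 [0.00343194 0.43352905] x at .232 0.4343252591053838
top y [0.13279485 0.3305844 ] x [0.43384425 0.61565813]
s0 601 [0.00237697 0.43816098] x at .232 0.43871244131972975
top y [0.12774372 0.3317749 ] x [0.43312132 0.62195849]
t 0.1 tcp [0.1591 0.6039 0.303 ] F [ 0.  -0.6  0.2] -> tcp [0.335  0.294  0.1936] dp [-0.4983 -0.5092  0.2197] after turn [-0.2558 -0.6198  0.326 ] rot [-0.0075 -0.0553 -0.0406]
t 0.1 tcp [0.1591 0.6039 0.303 ] F [ 0.  -0.6  0.2] -> tcp [0.335  0.294  0.3286] dp [-0.4983 -0.5097 -0.0503] after turn [-0.3482 -0.6198  0.0723] rot [-0.0075 -0.0553 -0.0406]
```

```bash
python3 -m crank '[{"dp":[0,0,0],"delta_rot":[-0.0019,-0.0138,-0.0101],"fingers":-1},{"dp":[0,0,0],"delta_rot":[-0.0019,-0.0138,-0.0101],"fingers":-1},{"dp":[0,0,0],"delta_rot":[-0.0019,-0.0138,-0.0101],"fingers":-1},{"dp":[0,0,0],"delta_rot":[-0.0019,-0.0138,-0.0101],"fingers":-1},{"dp":[-0.035,-0.062,0.007],"delta_rot":[0,0,0],"fingers":-1},{"dp":[-0.035,-0.062,0.007],"delta_rot":[0,0,0],"fingers":-1},{"dp":[-0.035,-0.062,0.007],"delta_rot":[0,0,0],"fingers":-1},{"dp":[-0.035,-0.062,0.007],"delta_rot":[0,0,0],"fingers":-1},{"dp":[-0.035,-0.062,0.007],"delta_rot":[0,0,0],"fingers":-1},{"dp":[-0.035,-0.062,0.007],"delta_rot":[0,0,0],"fingers":-1},{"dp":[-0.035,-0.062,0.007],"delta_rot":[0,0,0],"fingers":-1},{"dp":[-0.035,-0.062,0.007],"delta_rot":[0,0,0],"fingers":-1}]'
python3 -c "
from h import *
togo([.37,.292,.125],np.radians(20));print(manip.sense()['finger_gap'])"
```

```text
t: 1.1
tcp_pos: [0.3004, 0.3545, 0.3246]
tool_rot: [0.0, 0.985, 0.001, 0.174]
force: [0.4, 0.7, 0.2]
finger_gap: 0.002
gripper_force: 0.0
t 1.1 tcp [0.3004 0.3545 0.3246] F [0.4 0.7 0.2] -> tcp [0.345  0.292  0.1936] dp [ 0.0056 -0.1257  0.2765] after turn [ 0.0058 -0.125   0.2768] rot [ 0.0003 -0.     -0.0002]
0.002134857921661525
```

```bash
python3 -m crank '[{"dp":[0.001,-0.025,0.055],"delta_rot":[0,0,0],"fingers":-1},{"dp":[0.001,-0.025,0.055],"delta_rot":[0,0,0],"fingers":-1},{"dp":[0.001,-0.025,0.055],"delta_rot":[0,0,0],"fingers":-1},{"dp":[0.001,-0.025,0.055],"delta_rot":[0,0,0],"fingers":-1},{"dp":[0.001,-0.025,0.055],"delta_rot":[0,0,0],"fingers":-1},{"dp":[0,0,0],"delta_rot":[0,0,0],"fingers":-1},{"dp":[0,0,0],"delta_rot":[0,0,0],"fingers":-1}]'
python3 - <<'E'
from h import *
togo([.41,.292,.125],np.radians(20))
snap('wrist','w1');snap('top','t1')
cv2.imwrite('pics/c1.png',np.hstack([cv2.imread('pics/w1.png')[:, :],cv2.resize(cv2.imread('pics/t1.png')[150:270,120:210],(288,384))]))
E
```

```text
t: 1.68
tcp_pos: [0.3447, 0.2932, 0.1933]
tool_rot: [0.001, 0.985, 0.0, 0.172]
force: [0.2, 0.4, 0.7]
finger_gap: -0.0
gripper_force: 0.0
t 1.68 tcp [0.3447 0.2932 0.1933] F [0.2 0.4 0.7] -> tcp [0.385  0.292  0.1936] dp [-0.0762 -0.0021  0.0269] after turn [-0.0761 -0.0023  0.0272] rot [-0.     -0.0005 -0.0004]
```

View pics/c1.png

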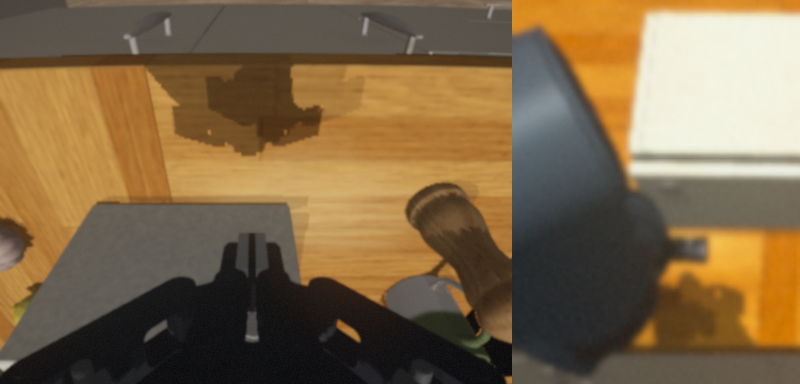

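The wrist picture shows the shut fingertips at (250,240), about 40 mm inside the door's free edge at (290,210), so they are lined up with the plate. I'll close in.

```bash
python3 -m crank '[{"dp":[-0.025,0,0.009],"delta_rot":[0,0,0],"fingers":-1},{"dp":[-0.025,0,0.009],"delta_rot":[0,0,0],"fingers":-1},{"dp":[-0.019,0,0.007],"delta_rot":[0,0,0],"fingers":-1},{"dp":[0,0,0],"delta_rot":[0,0,0],"fingers":-1}]'
python3 -m crank '[{"dp":[-0.0038,0,0.0014],"delta_rot":[0,0,0],"fingers":-1},{"dp":[-0.0038,0,0.0014],"delta_rot":[0,0,0],"fingers":-1},{"dp":[-0.0038,0,0.0014],"delta_rot":[0,0,0],"fingers":-1},{"dp":[0,0,0],"delta_rot":[0,0,0],"fingers":-1}]'
python3 -m crank '[{"dp":[-0.0038,0,0.0014],"delta_rot":[0,0,0],"fingers":-1},{"dp":[0,0,0],"delta_rot":[0,0,0],"fingers":-1}]'
```

```text
t: 2.12
tcp_pos: [0.3841, 0.2959, 0.197]
tool_rot: [0.001, 0.984, 0.003, 0.177]
force: [0.3, 0.1, 0.1]
finger_gap: 0.0
gripper_force: 0.0
t: 2.45
tcp_pos: [0.3875, 0.2942, 0.1949]
tool_rot: [0.0, 0.985, 0.002, 0.174]
force: [0.2, 0.6, -0.3]
finger_gap: -0.0
gripper_force: 0.0
t: 2.62
tcp_pos: [0.3897, 0.2941, 0.1946]
tool_rot: [0.001, 0.985, 0.001, 0.174]
force: [-0.3, 0.3, -0.2]
finger_gap: -0.002
gripper_force: 0.0
```

```bash
for i in 1; do :; done
python3 -m crank '[{"dp":[-0.0038,0,0.0014],"delta_rot":[0,0,0],"fingers":-1},{"dp":[-0.0038,0,0.0014],"delta_rot":[0,0,0],"fingers":-1},{"dp":[0,0,0],"delta_rot":[0,0,0],"fingers":-1}]'
python3 -m crank '[{"dp":[-0.0038,0,0.0014],"delta_rot":[0,0,0],"fingers":-1},{"dp":[0,0,0],"delta_rot":[0,0,0],"fingers":-1}]'
python3 -m crank '[{"dp":[-0.0038,0,0.0014],"delta_rot":[0,0,0],"fingers":-1},{"dp":[0,0,0],"delta_rot":[0,0,0],"fingers":-1}]'
```

```text
t: 2.87
tcp_pos: [0.3942, 0.294, 0.1945]
tool_rot: [0.001, 0.985, 0.001, 0.174]
force: [-0.2, -0.3, -0.4]
finger_gap: 0.0
gripper_force: 0.0
t: 3.03
tcp_pos: [0.3962, 0.294, 0.1945]
tool_rot: [0.001, 0.985, 0.001, 0.174]
force: [0.4, 0.8, -0.4]
finger_gap: 0.0
gripper_force: 0.0
t: 3.2
tcp_pos: [0.3982, 0.294, 0.1946]
tool_rot: [0.001, 0.985, 0.001, 0.174]
force: [-0.5, -0.5, -0.4]
finger_gap: -0.001
gripper_force: 0.0
```

```bash
python3 -m crank '[{"dp":[-0.0038,0,0.0014],"delta_rot":[0,0,0],"fingers":-1},{"dp":[0,0,0],"delta_rot":[0,0,0],"fingers":-1}]' | grep -E 'tcp|force'
python3 -m crank '[{"dp":[-0.0038,0,0.0014],"delta_rot":[0,0,0],"fingers":-1},{"dp":[0,0,0],"delta_rot":[0,0,0],"fingers":-1}]' | grep -E 'tcp|force'
python3 -m crank '[{"dp":[-0.0038,0,0.0014],"delta_rot":[0,0,0],"fingers":-1},{"dp":[0,0,0],"delta_rot":[0,0,0],"fingers":-1}]' | grep -E 'tcp|force'
```

```text
tcp_pos: [0.4002, 0.294, 0.1946]
force: [-0.1, -0.5, -0.2]
gripper_force: 0.0
tcp_pos: [0.4018, 0.2939, 0.1944]
force: [-1.1, -0.1, 0.2]
gripper_force: 0.7
tcp_pos: [0.4035, 0.2939, 0.1943]
force: [-3.2, 0.6, 0.7]
gripper_force: 1.0
```

Contact came at TCP x ≈ 0.401. I'll press on to about 5 mm and hold.

```bash
python3 -m crank '[{"dp":[-0.0038,0,0.0014],"delta_rot":[0,0,0],"fingers":-1},{"dp":[0,0,0],"delta_rot":[0,0,0],"fingers":-1},{"dp":[0,0,0],"delta_rot":[0,0,0],"fingers":-1}]' | grep -E 'tcp|force'
python3 -m crank '[{"dp":[-0.002,0,0.0007],"delta_rot":[0,0,0],"fingers":-1},{"dp":[0,0,0],"delta_rot":[0,0,0],"fingers":-1},{"dp":[0,0,0],"delta_rot":[0,0,0],"fingers":-1}]' | grep -E 'tcp|force'
```

```text
tcp_pos: [0.4057, 0.294, 0.1944]
force: [-2.0, 1.0, -0.8]
gripper_force: 1.3
tcp_pos: [0.4068, 0.294, 0.1944]
force: [-2.2, 2.2, -0.8]
gripper_force: 1.4
```

```bash
python3 -m crank '[{"dp":[0.03,0,-0.011],"delta_rot":[0,0,0],"fingers":-1},{"dp":[0.05,0,-0.018],"delta_rot":[0,0,0],"fingers":-1},{"dp":[0.05,0,-0.018],"delta_rot":[0,0,0],"fingers":-1},{"dp":[0.05,0,-0.018],"delta_rot":[0,0,0],"fingers":-1},{"dp":[-0.023,0,-0.063],"delta_rot":[0,0,0],"fingers":-1},{"dp":[-0.023,0,-0.063],"delta_rot":[0,0,0],"fingers":-1},{"dp":[-0.023,0,-0.063],"delta_rot":[0,0,0],"fingers":-1},{"dp":[0,0,0],"delta_rot":[0,0.0139,0],"fingers":-1},{"dp":[0,0,0],"delta_rot":[0,0.0139,0],"fingers":-1},{"dp":[0,0,0],"delta_rot":[0,0.0139,0],"fingers":-1},{"dp":[0,0,0],"delta_rot":[0,0.0139,0],"fingers":-1},{"dp":[0,0,0],"delta_rot":[0,0,0],"fingers":-1}]'
python3 - <<'E'
from h import *
snap('top','t2');snap('wrist','w2')
cv2.imwrite('pics/c2.png',np.hstack([cv2.imread('pics/w2.png'),cv2.resize(cv2.imread('pics/t2.png')[150:270,140:230],(288,384))]))
w=world('t2');s=w[150:240,150:232].reshape(-1,3);s=s[(abs(s[:,2]-.157)<.012)&(s[:,0]<.43)]
print(len(s),np.polyfit(s[:,1],s[:,0],1) if len(s)>5 else '',s.min(0) if len(s) else '')
togo([.405,.29,.23],0)
E
```

```text
t: 5.2
tcp_pos: [0.315, 0.2941, 0.294]
tool_rot: [0.002, 1.0, 0.002, 0.002]
force: [0.6, -0.2, -0.3]
finger_gap: 0.003
gripper_force: 0.0
217 [-0.53693762  0.50743785] [0.36228965 0.13840171 0.14507811]
t 5.3 tcp [0.3125 0.2934 0.2931] F [-0.5  0.3  0.5] -> tcp [0.405 0.29  0.303] dp [-0.1851 -0.0063 -0.0191] after turn [-0.185  -0.0068 -0.0197] rot [ 0.0003  0.0005 -0.0004]
```

View pics/c2.png

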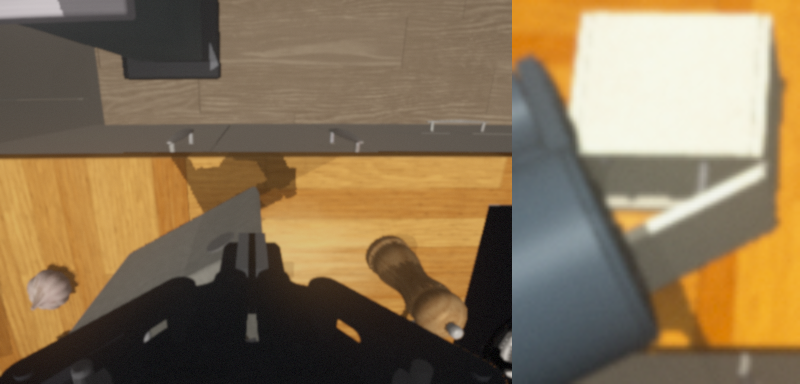

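The door stands ajar at about 0.49 rad: in the top crop its edge runs from (765,170) to (645,230). I'll go over the gap and down behind it.

```bash
python3 -m crank '[{"dp":[-0.05,-0.004,0],"delta_rot":[0,0,0],"fingers":-1},{"dp":[-0.05,-0.004,0],"delta_rot":[0,0,0],"fingers":-1},{"dp":[-0.05,-0.004,0],"delta_rot":[0,0,0],"fingers":-1},{"dp":[-0.045,-0.004,0],"delta_rot":[0,0,0],"fingers":-1},{"dp":[0,0,0],"delta_rot":[0,0,0],"fingers":-1},{"dp":[0,0,0],"delta_rot":[0,0,0],"fingers":-1}]'
python3 -m crank '[{"dp":[0,0,0.057],"delta_rot":[0,0,0],"fingers":-1},{"dp":[0,0,0.057],"delta_rot":[0,0,0],"fingers":-1},{"dp":[0,0,0.057],"delta_rot":[0,0,0],"fingers":-1},{"dp":[0,0,0.057],"delta_rot":[0,0,0],"fingers":-1},{"dp":[0,0,0],"delta_rot":[0,0,0],"fingers":-1}]'
python3 - <<'E'
from h import *
h=np.array([.448,.134])
for th,r in zip(np.linspace(.5,1.57,8),np.linspace(.14,.075,8)):
    print(round(th,2),(h+r*np.array([-np.sin(th),np.cos(th)])+.016*np.array([np.cos(th),np.sin(th)])).round(3))
E
```

```text
t: 5.8
tcp_pos: [0.4091, 0.2853, 0.2927]
tool_rot: [0.001, 1.0, 0.001, 0.0]
force: [-0.8, 0.5, -0.1]
finger_gap: 0.001
gripper_force: 0.0
t: 6.22
tcp_pos: [0.4045, 0.2847, 0.1751]
tool_rot: [0.0, 1.0, -0.001, -0.005]
force: [-0.6, -0.5, -0.2]
finger_gap: 0.004
gripper_force: 0.0
0.5 [0.395 0.265]
0.65 [0.381 0.248]
0.81 [0.371 0.23 ]
0.96 [0.365 0.212]
1.11 [0.363 0.194]
1.26 [0.364 0.177]
1.42 [0.367 0.163]
1.57 [0.373 0.15 ]
```

```bash
python3 -m crank '[{"dp":[0.016,-0.025,-0.002],"delta_rot":[0,0,0],"fingers":-1},{"dp":[0.016,-0.025,-0.002],"delta_rot":[0,0,0],"fingers":-1},{"dp":[0.016,-0.025,-0.002],"delta_rot":[0,0,0],"fingers":-1},{"dp":[0.01,-0.018,0],"delta_rot":[0,0,0],"fingers":-1},{"dp":[0.01,-0.018,0],"delta_rot":[0,0,0],"fingers":-1},{"dp":[0.006,-0.018,0],"delta_rot":[0,0,0],"fingers":-1},{"dp":[0.006,-0.018,0],"delta_rot":[0,0,0],"fingers":-1},{"dp":[0,0,0],"delta_rot":[0,0,0],"fingers":-1}]'
python3 - <<'E'
from h import *
snap('top','t3')
w=world('t3');s=w[150:250,150:240].reshape(-1,3);s=s[(abs(s[:,2]-.155)<.012)&(s[:,0]<.43)&(s[:,1]<.33)]
print(len(s)); 
if len(s)>5:
    print(cv2.fitLine(s[:,:2].astype(np.float32),2,0,.01,.01).ravel())
togo([.363,.194,.105],0)
E
```

```text
t: 6.88
tcp_pos: [0.368, 0.2111, 0.1821]
tool_rot: [0.001, 1.0, 0.001, -0.0]
force: [-0.9, 0.1, -0.2]
finger_gap: -0.001
gripper_force: 0.0
275
[ 0.89364034 -0.4487838   0.3548262   0.16973354]
t 6.93 tcp [0.3688 0.2117 0.1821] F [0.2 0.4 1.1] -> tcp [0.363 0.194 0.178] dp [ 0.0114 -0.0354  0.0081] after turn [ 0.0115 -0.0353  0.0082] rot [ 0.0004  0.     -0.0004]
```

```bash
python3 -m crank '[{"dp":[0.002,-0.018,0],"delta_rot":[0,0,0],"fingers":-1},{"dp":[0.002,-0.018,0],"delta_rot":[0,0,0],"fingers":-1},{"dp":[0,-0.014,0],"delta_rot":[0,0,0],"fingers":-1},{"dp":[0,-0.012,0],"delta_rot":[0,0,0],"fingers":-1},{"dp":[0,0,0],"delta_rot":[0,0,0],"fingers":-1}]'
python3 - <<'E'
from h import *
snap('top','t4')
w=world('t4');s=w[150:250,150:240].reshape(-1,3);s=s[(abs(s[:,2]-.155)<.012)&(s[:,0]<.43)&(s[:,1]<.33)]
v=cv2.fitLine(s[:,:2].astype(np.float32),2,0,.01,.01).ravel();print(len(s),v,np.arctan2(abs(v[0]),-v[1]*np.sign(v[0])))
E
```

```text
t: 7.35
tcp_pos: [0.3668, 0.1803, 0.1817]
tool_rot: [0.001, 1.0, 0.001, -0.0]
force: [0.5, 1.2, -0.1]
finger_gap: 0.001
gripper_force: 0.0
213 [ 0.99220484 -0.12461776  0.35200933  0.14578165] 1.4458537
```

```bash
python3 -m crank '[{"dp":[0,-0.01,0],"delta_rot":[0,0,0],"fingers":-1},{"dp":[0,-0.009,0],"delta_rot":[0,0,0],"fingers":-1},{"dp":[0,0,0],"delta_rot":[0,0,0],"fingers":-1}]'
python3 -m crank '[{"dp":[0,0.03,0],"delta_rot":[0,0,0],"fingers":-1},{"dp":[0,0.05,0],"delta_rot":[0,0,0],"fingers":-1},{"dp":[0,0.05,0],"delta_rot":[0,0,0],"fingers":-1},{"dp":[0,0.05,-0.03],"delta_rot":[0,0,0],"fingers":-1},{"dp":[0,0,-0.07],"delta_rot":[0,0,0],"fingers":-1},{"dp":[0,0,-0.07],"delta_rot":[0,0,0],"fingers":-1},{"dp":[0,0,-0.07],"delta_rot":[0,0,0],"fingers":-1},{"dp":[0,0,0],"delta_rot":[0,0,0],"fingers":-1},{"dp":[0,0,0],"delta_rot":[0,0,0],"fingers":-1}]'
python3 - <<'E'
from h import *
snap('top','t5')
w=world('t5');s=w[150:270,180:245].reshape(-1,3);s=s[(abs(s[:,2]-.155)<.012)&(s[:,0]<.43)&(s[:,1]<.2)]
v=cv2.fitLine(s[:,:2].astype(np.float32),2,0,.01,.01).ravel();print(len(s),v,np.arctan2(abs(v[0]),-v[1]*np.sign(v[0])))
cv2.imwrite('pics/c5.png',cv2.imread('pics/t5.png'))
E
```

```text
t: 7.65
tcp_pos: [0.3668, 0.1714, 0.1818]
tool_rot: [0.001, 1.0, 0.001, 0.0]
force: [0.3, -0.0, 0.9]
finger_gap: 0.001
gripper_force: 0.0
t: 8.4
tcp_pos: [0.3677, 0.2621, 0.3039]
tool_rot: [0.0, 1.0, 0.002, 0.003]
force: [-0.3, -0.1, -0.9]
finger_gap: -0.002
gripper_force: 0.0
279 [ 0.99998486 -0.00550166  0.33681864  0.13123633] 1.5652946
```

View pics/c5.png

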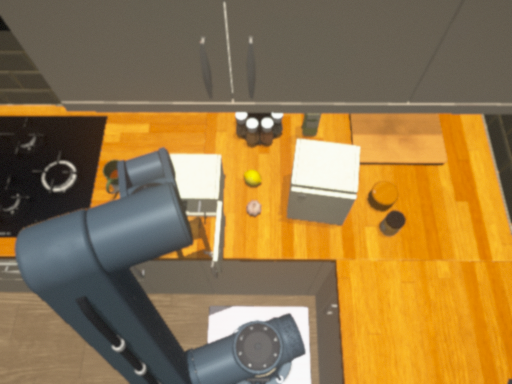

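The door stands square (1.565 rad, seen at (217,235)). The tall cupboard is shut, the garlic, lemon and jars haven't moved, and the arm is clear of everything.

```bash
python3 -c "
from station import manip
print(manip.sign_off())"
```

```text
the job is handed in; nothing more can be done
None
```

The lower cupboard's door was pressed at its touch plate, sprang ajar, and was pushed open to about 1.57 rad (square). The taller cupboard stayed shut, and the job was handed in at about 8.5 s with the arm clear; the mill and mug were partly hidden by the arm in the last picture, so I did not check that they had not moved.

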